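# Hold the chamber's flush valve open

### The job

Flush the animal chamber with fresh air: on the valve station on the bench, flip the red safety catch right back off the lever, then pull the blue-sleeved lever open towards you until you feel it come up against its flow stop, without straining it. The lever springs shut when let go, so finish while still holding it open against the stop with your fingers, the catch left flipped back and the tape, flask and screwdriver left where they are.

Things in the scene. Friction and masses are not known exactly. Their poses are not given: they have to be found in the camera images.
- valve: Flush-air station fixed to the bench: aluminium plate 220 x 260 x 12 mm (x by y), copper pipe along its x, brass ball valve, gauge (all below 94 mm), catch bracket. Origin: centre of the plate's underside. At yaw 0 its -x side faces the robot; turned up to 0.35 rad either way. The valve's upright stem is 10 mm along +x and 55 mm along -y from the origin. Other entries speak of this frame.
- lever (a joint): Lever's angle about the upright stem, rad: 0 = shut (points along the station's +y), growing as it is pulled open, counter-clockwise from above, towards -x. A spring shuts it: 3 N at the sleeve at 0, 6.5 N at 1.35. A hidden rigid flow stop ends its travel between 0.95 and 1.35 rad, different each time, only to be felt. With the catch down it moves only 0.06 rad.
- lever_axis (a point): Point on the stem's axis at the lever's mid height, 108 mm above the bench; the lever turns about the upright line through it.
- handle: The level lever: steel strip 22 mm wide, 5 mm thick, from a round steel hub cap 66 mm across to a blue sleeve 20 mm wide, 14 mm high, 66 mm long, 86 to 152 mm from the stem; mid height 108 mm above the bench. Origin on the stem's axis; +y along the lever to its free end, z up. The sleeve is free on both sides and 90 mm clear of the plate below.
- handle_grip (a point): Middle of the blue sleeve, 119 mm from the stem, 108 mm above the bench: the place to hold.
- catch (a joint): Red catch's angle, rad: 0 = down, its hook over the lever; 1.5 = fully back, its end stop. Stays where left (0.06 N m, about 2 N at the tab). Its level pivot runs along the station's y, 32 mm on the +x side of the shut lever's middle line. Push the thumb tab over towards +x. The hook crosses the lever 36 to 46 mm from the stem; its arm's top is 118 mm above the bench down, 157 mm back.
- catch_tab (a point): Middle of the free edge of the catch's thumb tab: red plate 20 mm wide (along the station's y), 5 mm thick, 40 mm long from the pivot. Catch down: it leans 0.44 rad from upright towards -x, edge 142 mm above the bench; at 1.5 rad it leans 1.06 rad towards +x. It lies 61 to 81 mm from the stem along y, beside the hook, clear of the sleeve.
- catch_pivot (a point): Point on the catch's pivot line at the middle of the tab's width, 106 mm above the bench.
- tape: Bystander: white roll of tape lying flat, 90 mm across, 24 mm high. Origin: centre of its underside.
- flask: Bystander: metal drinking flask standing upright, 68 mm across, 190 mm tall. Origin: centre of its underside.
- driver: Bystander: orange-handled screwdriver lying on the bench beside the station, on its -y side.

How it is judged (in metres and radians):
On the way, in this order (a step that is already met when the one before it is completed fails the run):
1. the catch is flipped back off the lever, the lever still shut (value of joint catch above 1.15 rad and value of joint lever below 0.12 rad), for 0.2 s.
2. the lever is pulled open and rests against its flow stop (value of joint lever above 0.85 rad and contact force between valve and handle above 6 N), for 0.2 s.
At the end, for the whole second after the job is handed in: For the last second the fingers hold the lever (over 2 N) still against its flow stop (over 6 N there, about 1.5 N of pull at the sleeve beyond the spring), the catch is back beyond 1.15 rad, and tape, flask and screwdriver are within 30 mm of their starts, the flask upright (all of step 2 and value of joint catch above 1.15 rad and contact force between the fingers and handle above 2 N and velocity of joint lever between -0.1 and 0.1 rad/s and linear speed of flask below 0.02 m/s and angle between flask's own z axis and vertical below 0.1 rad and distance of each of tape, flask, driver from where it was at the start of the episode below 0.03 m); the arm keeps its last pose, push and grip.
It fails at once if the lever is strained: forced with more than 240 N at the catch's hook or the flow stop close to the stem, some 55 N of pull at the sleeve (contact force between valve and handle above 240 N).
It fails at once if the tape, the flask or the screwdriver is pushed away by more than 30 mm (distance of any of tape, flask, driver from where it was at the start of the episode above 0.03 m).
It also fails if it takes over 54 s, if anything falls off the work surface, if the arm or the gripper's body presses on something with over 40 N, if the wrist force passes 120 N, or if a joint passes its speed limit or range.

### The arm

A 6-joint arm with a two-finger parallel gripper is mounted at the origin on the work surface. World frame = base frame: x ahead of the robot, y to its left, z up, the work surface at z = 0. Lengths are in mm, angles in rad, forces in N, time in s.
With the tool pointing down it reaches from about 275 to 1000 mm from the base axis. Payload 8.4 kg.
Tool frame: the origin (TCP) lies midway between the tips of the shut fingers; the grasp point (between the pads) lies grip_depth behind it (grip_depth is the distance from the TCP to the grasp point, in mm); z points along the fingers, y is the line along which they close (so a half turn about z gives the same grasp; the last joint's range is limited). The gripper opens to 85 mm and grips with 20 to 120 N. Pads are 22 mm wide; open, the fingers measure 114 mm over their backs; the gripper's body (76 mm by 85 mm) begins 54 mm behind the grasp point. The pads swing forward as they close: fully open they stand 13 mm farther back than shut.
Start: joints at [-1.184, 0.353, 1.633, -0, 1.155, -0.002], TCP at [236.923, -578.356, 231.281] pointing down, gripper open.
Joint ranges: [-2.63, 2.63], [-0.92, 2.1], [0.06, 2.66], [-1.3, 4.44], [0, 2.69], [-3.02, 3.02]. Speed limits (rad/s): [2.22, 2.22, 2.79, 3.14, 3.14, 3.14].

### API

Orientations are given as [roll, pitch, yaw] about the fixed x, y, z axes, in that order (R = Rz(yaw) Ry(pitch) Rx(roll)).
In Python, from rig import * gives the robot as it stands.
- The arm moves only by the shell command python3 -m creep 'ROWS' [FORCE]. ROWS is JSON, a list of rows, each an object of numbers: "x", "y", "z": the shift along the tool's x, y, z in mm; "rx", "ry", "rz": the turn, a rotation vector about the tool's x, y, z in rad; "hand": the finger opening in mm, from 0 to 85.4. A call has 1 to 20 rows; each row shifts and turns the commanded pose from where the row before left it, along the tool's axes as they then stand; what a row does not reach is not made up. A row lasts 1/8 s, in which the tool goes at most 62.5 mm and 10.7 degrees, less where a joint would pass 70% of its speed; a pose out of reach is approached as far as the arm can. A call with a gripper value outside its range is refused whole. The fingers move at their own pace and stop on an object; FORCE is the grip in N (left out, the last holds). Time passes only in rows, so rows that do not move let the fingers close. It gives the time, the measured TCP pose, the force, the opening and the grip force at its end, in the units of the state.
- sense(): the state, without advancing time (a new reading comes with each control period).
- grab_frame(name): name is "scene" or "side" or "wrist"; returns the picture (480x640x3 uint8, red, green, blue); there is no depth.
- get_calibration(name): a dict with "K" (3x3 intrinsics, pixels), "R" (3x3) and "t" (3): a world point X has camera coordinates R X + t. Camera axes: x right, y down, z forward; pixel columns grow to the right and rows downward; lengths in mm; the calibration is good to about 2 mm. The wrist camera is an equidistant fisheye: a pixel r from the principal point sees the ray r / f radians off the axis. A picture is of the moment at which its call begins: read the wrist's pose just before it. get_calibration takes no time and is no camera call; for the wrist camera it gives the pose at the moment of the call.
- sign_off(): hands the job in; it is judged then, once.
The state is a dict: "clock": time; "qpos": joint angles; "qvel": joint speeds; "joint_efforts": joint torques, N m; "eef_pos": TCP position; "tcp_rot": TCP orientation; "contact_force": force on the tool from outside, world axes, zero at the start; "wrist_torque": the same for the moment, N m; "opening": opening from 0.0 (shut) to 1.0 (fully open); "grasp_force": force on a finger pad.
Only numpy, scipy, OpenCV 4.12 (cv2) and the standard library are available. Lean on these libraries where they do the work, as an engineer would, in place of code of your own. Each camera call takes 0.05 s, during which the arm holds its last target. There are 200 camera calls.

## Working session

There is one attempt and no reset: what is moved stays moved. The work goes in short steps, Python scripts to look and compute and a shell command to move; the robot and the scene stay as the last step left them, time stands still between calls to the robot, and variables do not carry over. Pictures are saved under pics/ and viewed, at most 10 in all, crops included, and the job is handed in when it is done.

```bash
mkdir -p pics; ls; python3 - <<'E'
from rig import *
import cv2
for n in("scene","side"):
    im=grab_frame(n); cv2.imwrite(f"pics/{n}0.png",im[:,:,::-1])
    c=get_calibration(n); print(n,c)
print(sense())
E
```

```text
pics
scene {'K': array([[447.28591069,   0.        , 319.59887902],
       [  0.        , 447.28591069, 240.85584124],
       [  0.        ,   0.        ,   1.        ]]), 'R': array([[ 0.23631972,  0.97160743, -0.01148928],
       [ 0.58573944, -0.15188117, -0.79614158],
       [-0.77528208,  0.18141423, -0.6050013 ]]), 't': array([-133.42479237, -257.54294366, 1442.52508715])}
side {'K': array([[552.18577618,   0.        , 325.6178058 ],
       [  0.        , 552.18577618, 237.58093705],
       [  0.        ,   0.        ,   1.        ]]), 'R': array([[ 0.98696378, -0.16071706, -0.00851629],
       [-0.12556155, -0.73581235, -0.66544307],
       [ 0.10068167,  0.65783752, -0.74640003]]), 't': array([-587.71791844,  151.07048705, 1028.5660535 ])}
{'clock': 0.1, 'qpos': array([-1.18439142e+00,  3.53593278e-01,  1.63407375e+00,  9.29871447e-06,
        1.15518955e+00, -2.38947830e-03]), 'qvel': array([ 0.00062091, -0.00082319, -0.0039643 ,  0.0013209 , -0.0003847 ,
        0.00075721]), 'joint_efforts': array([ 3.51145973e-04, -6.06359196e+01, -3.42820072e+01,  9.05629850e-05,
        4.06999417e-03,  6.46096382e-06]), 'eef_pos': array([ 236.76622019, -577.94943864,  230.62177873]), 'tcp_rot': array([-3.14032875e+00, -1.15224809e-05,  3.88790618e-01]), 'contact_force': array([ 0.05550512, -0.28629519,  0.34960637]), 'wrist_torque': array([0.04274272, 0.06324417, 0.04152574]), 'grasp_force': 0.0, 'opening': 1.0036968374133495}
```

View pics/scene0.png

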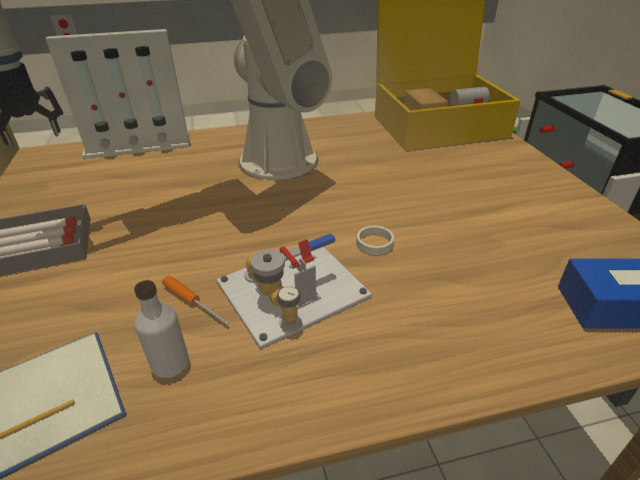

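View pics/side0.png

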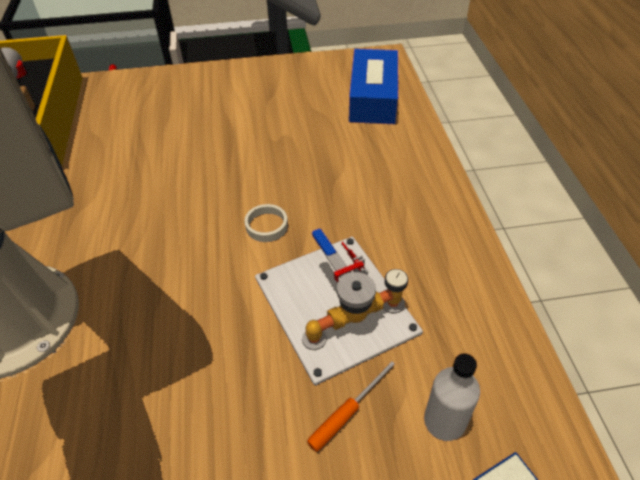

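The scene view shows the station at about (293,290), its blue sleeve at (320,243), the red catch at (297,253), the tape at (375,240), the flask at (165,345) and the screwdriver at (190,297). In the side view the hub is at (356,290), the sleeve at (325,243), the red tab at (350,252) and the tape at (266,223).

```bash
cat > h.py <<'E'
from rig import *
import cv2, numpy as np
def cast(n,uv,z):
    c=get_calibration(n); d=c["R"].T@np.linalg.inv(c["K"])@[*uv,1]; o=-c["R"].T@c["t"]
    return o+d*(z-o[2])/d[2]
def tri(a,b):
    P=[get_calibration(n) for n in("scene","side")]; P=[c["K"]@np.c_[c["R"],c["t"]] for c in P]
    X=cv2.triangulatePoints(P[0],P[1],np.array(a,float),np.array(b,float))[:,0]; return X[:3]/X[3]
def blobs(im,kind,box):
    u0,v0,u1,v1=box; r,g,b=[im[:,:,i].astype(int) for i in range(3)]
    m={"blue":(b>r+40)&(b>g+30),"red":(r>g+70)&(r>b+70)&(abs(g-b)<25)}[kind]
    k=np.zeros_like(m); k[v0:v1,u0:u1]=1; m=(m&k).astype(np.uint8)
    n,l,s,c=cv2.connectedComponentsWithStats(m)
    return [(s[i,4],c[i].round(1),s[i,:4]) for i in range(1,n) if s[i,4]>8],m
E
python3 - <<'E'
from h import *
np.set_printoptions(precision=1,suppress=True)
B={"scene":(210,220,375,340),"side":(250,220,430,390)}
cen={}
for n in B:
    im=grab_frame(n)
    for k in("blue","red"):
        bl,m=blobs(im,k,B[n]); print(n,k,bl)
        if k=="blue": cen[n]=max(bl,key=lambda t:t[0])[1]
    u0,v0,u1,v1=B[n]
    cv2.imwrite(f"pics/{n}c.png",cv2.resize(im[v0:v1,u0:u1,::-1],None,fx=4,fy=4,interpolation=cv2.INTER_CUBIC)[:600,:800])
print("sleeve",tri(cen["scene"],cen["side"]),[cast(n,cen[n],112) for n in cen])
pc={"side":[(257,277),(354,239),(422,329),(317,381)],"scene":[(219,286),(325,247),(370,294),(262,339)]}
for n in pc: P=[cast(n,p,12) for p in pc[n]]; print(n,np.array(P)); print(np.mean(P,0))
E
```

```text
scene blue [(np.int32(162), array([320.6, 240.4]), array([309, 234,  26,  14], dtype=int32))]
scene red [(np.int32(178), array([305.2, 250.4]), array([299, 240,  14,  22], dtype=int32)), (np.int32(91), array([288.1, 254.3]), array([280, 247,  17,  16], dtype=int32))]
side blue [(np.int32(278), array([323.5, 242. ]), array([313, 229,  23,  26], dtype=int32))]
side red [(np.int32(53), array([348.7, 250.1]), array([342, 242,  14,  16], dtype=int32)), (np.int32(198), array([348.6, 267.9]), array([334, 259,  30,  20], dtype=int32))]
sleeve [591.1  -4.7 111. ] [array([589.6,  -2.7, 112. ]), array([591.3,  -7.7, 112. ])]
side [[ 462.3   11.4   12. ]
 [ 667.3   76.6   12. ]
 [ 745.6 -156.    12. ]
 [ 544.2 -225.3   12. ]]
[604.9 -73.3  12. ]
scene [[ 563.7 -221.4   12. ]
 [ 489.1   31.7   12. ]
 [ 667.    83.5   12. ]
 [ 731.5 -151.9   12. ]]
[612.8 -64.5  12. ]
```

View pics/sidec.png

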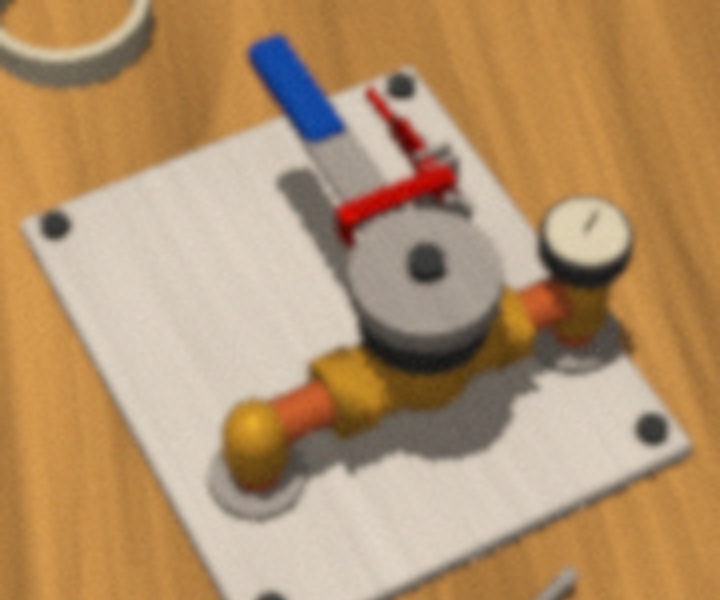

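View pics/scenec.png

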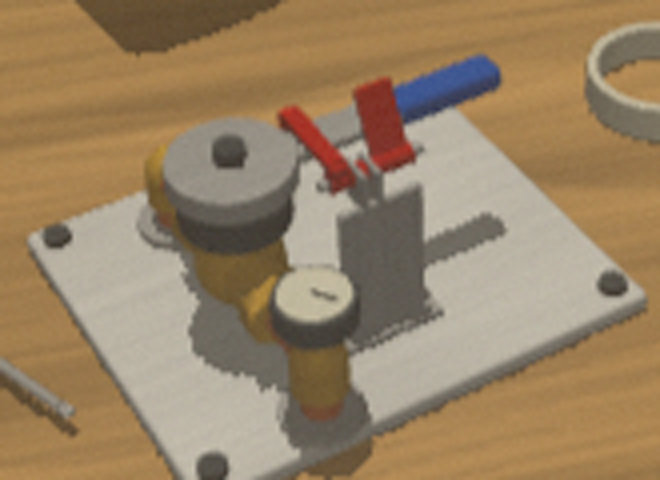

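The crops show the plate screws, the hub stub (side 356.8,285.5; scene 267.3,257.5) and the tab's free edge (side about (343,243); scene about (303,241)).

```bash
python3 - <<'E'
from h import *
np.set_printoptions(precision=1,suppress=True)
S=[cast("side",p,15) for p in[(263.75,276.5),(350,241.25),(413,327.5)]]
C=[cast("scene",p,15) for p in[(224.25,278.75),(363,290.75),(263,336.5)]]
print(np.array(S),(S[0]+S[2])/2,np.array(C),(C[1]+C[0])/2)
d=S[1]-S[0];e=S[1]-S[2];f=C[1]-C[2];print("yaws",np.arctan2(d[1],d[0]),np.arctan2(-e[0],e[1]),np.arctan2(-f[0],f[1]))
hub=tri((267.25,257.5),(356.75,285.5));sl=tri((320.6,240.4),(323.5,242.));print("hub",hub)
v=sl-hub;print("lever",np.hypot(*v[:2]),np.arctan2(-v[0],v[1]))
print("tab",tri((303.5,240.5),(343,243)))
y=np.arctan2(-v[0],v[1])
for y in(y,.3):
  R=np.array([[np.cos(y),-np.sin(y)],[np.sin(y),np.cos(y)]])
  print(y,"tab pred",hub[:2]+R@[32-17,71],"pivot",hub[:2]+R@[32,71],"sleeve",hub[:2]+R@[0,119],"origin",hub[:2]-R@[10,-55])
print("tape",cast("side",(266,223),12),cast("scene",(375,240),12),"flask",cast("side",(448,430),0),cast("scene",(168,370),0))
E
```

```text
[[ 475.4    8.1   15. ]
 [ 657.4   69.4   15. ]
 [ 729.7 -152.1   15. ]] [602.6 -72.   15. ] [[ 546.5 -208.7   15. ]
 [ 657.    71.3   15. ]
 [ 728.6 -149.3   15. ]] [601.8 -68.7  15. ]
yaws 0.3247637618728938 0.31558365432988306 0.31372594875600596
hub [ 629.4 -119.   120.7]
lever 120.53275968479022 0.3237970266846978
tab [620.4 -43.4 143. ]
0.3237970266846978 tab pred [621.1 -46.9] pivot [637.2 -41.5] sleeve [591.6  -6.2] origin [602.4 -70. ]
0.3 tab pred [622.8 -46.7] pivot [639.  -41.7] sleeve [594.3  -5.3] origin [603.6 -69.4]
tape [492.5 152.4  12. ] [492.8 155.5  12. ] flask [ 738.3 -337.8    0. ] [ 750.6 -324.9    0. ]
```

```bash
python3 -m creep '[{"rz":0.069,"hand":0},{"x":36,"y":-27.4},{"x":36,"y":-27.4},{"x":36,"y":-27.4},{"x":36,"y":-27.4},{"x":36,"y":-27.4},{"x":36,"y":-27.4},{"x":36,"y":-27.4},{"x":36,"y":-27.4},{"x":36,"y":-27.4},{"x":36,"y":-27.4},{"x":36,"y":-27.4},{"x":36,"y":-27.4},{"x":36,"y":-27.4},{"x":34,"y":-27},{"z":30},{"z":30},{}]' 30
```

```text
schema error: expected keys x, y, z, rx, ry, rz, hand
```

```bash
python3 -m creep '[{"x":0,"y":0,"z":0,"rx":0,"ry":0,"rz":0.069,"hand":0},{"x":36,"y":-27.4,"z":0,"rx":0,"ry":0,"rz":0,"hand":0},{"x":36,"y":-27.4,"z":0,"rx":0,"ry":0,"rz":0,"hand":0},{"x":36,"y":-27.4,"z":0,"rx":0,"ry":0,"rz":0,"hand":0},{"x":36,"y":-27.4,"z":0,"rx":0,"ry":0,"rz":0,"hand":0},{"x":36,"y":-27.4,"z":0,"rx":0,"ry":0,"rz":0,"hand":0},{"x":36,"y":-27.4,"z":0,"rx":0,"ry":0,"rz":0,"hand":0},{"x":36,"y":-27.4,"z":0,"rx":0,"ry":0,"rz":0,"hand":0},{"x":36,"y":-27.4,"z":0,"rx":0,"ry":0,"rz":0,"hand":0},{"x":36,"y":-27.4,"z":0,"rx":0,"ry":0,"rz":0,"hand":0},{"x":36,"y":-27.4,"z":0,"rx":0,"ry":0,"rz":0,"hand":0},{"x":36,"y":-27.4,"z":0,"rx":0,"ry":0,"rz":0,"hand":0},{"x":36,"y":-27.4,"z":0,"rx":0,"ry":0,"rz":0,"hand":0},{"x":36,"y":-27.4,"z":0,"rx":0,"ry":0,"rz":0,"hand":0},{"x":34,"y":-27,"z":0,"rx":0,"ry":0,"rz":0,"hand":0},{"x":0,"y":0,"z":30,"rx":0,"ry":0,"rz":0,"hand":0},{"x":0,"y":0,"z":30,"rx":0,"ry":0,"rz":0,"hand":0},{"x":0,"y":0,"z":0,"rx":0,"ry":0,"rz":0,"hand":0}]' 30
```

```text
clock: 2.45
eef_pos: [591.3, -56.4, 169.1]
tcp_rot: [-3.14, 0.004, 0.32]
contact_force: [-0.6, 0.7, 0.0]
opening: 0.0
grasp_force: 0.0
```

```bash
python3 -m creep '[{"x":0,"y":0,"z":25,"rx":0,"ry":0,"rz":0,"hand":0},{"x":0,"y":0,"z":20,"rx":0,"ry":0,"rz":0,"hand":0},{"x":0,"y":0,"z":0,"rx":0,"ry":0,"rz":0,"hand":0}]'; python3 - <<'E'
from h import *
a=grab_frame("side")[180:320,260:420]; b=grab_frame("scene")[180:320,230:390]
f=lambda i:cv2.resize(i[:,:,::-1],None,fx=2.5,fy=2.5,interpolation=cv2.INTER_CUBIC)
cv2.imwrite("pics/pre.png",np.hstack([f(a),f(b)]))
E
```

```text
clock: 2.82
eef_pos: [592.6, -56.9, 126.3]
tcp_rot: [-3.141, 0.001, 0.319]
contact_force: [0.1, -0.8, -0.1]
opening: 0.002
grasp_force: 0.0
```

View pics/pre.png

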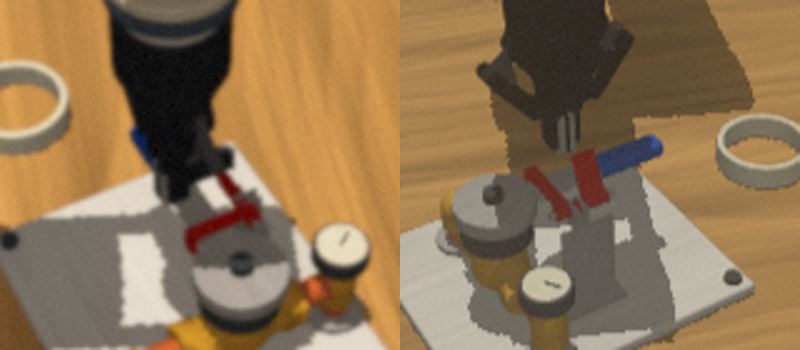

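The tips sit on the near side of the red tab and in line with it: tips at (565,140), tab at (590,175) in the right half. Next I push the tab over.

```bash
python3 -m creep '[{"x":4,"y":0,"z":2,"rx":0,"ry":0,"rz":0,"hand":0},{"x":4,"y":0,"z":2,"rx":0,"ry":0,"rz":0,"hand":0},{"x":4,"y":0,"z":0,"rx":0,"ry":0,"rz":0,"hand":0},{"x":4,"y":0,"z":0,"rx":0,"ry":0,"rz":0,"hand":0},{"x":4,"y":0,"z":0,"rx":0,"ry":0,"rz":0,"hand":0},{"x":4,"y":0,"z":0,"rx":0,"ry":0,"rz":0,"hand":0},{"x":4,"y":0,"z":0,"rx":0,"ry":0,"rz":0,"hand":0},{"x":4,"y":0,"z":0,"rx":0,"ry":0,"rz":0,"hand":0}]'; python3 -m creep '[{"x":3,"y":0,"z":0,"rx":0,"ry":0,"rz":0,"hand":0},{"x":3,"y":0,"z":0,"rx":0,"ry":0,"rz":0,"hand":0},{"x":3,"y":0,"z":0,"rx":0,"ry":0,"rz":0,"hand":0},{"x":3,"y":0,"z":0,"rx":0,"ry":0,"rz":0,"hand":0}]';python3 -m creep '[{"x":3,"y":0,"z":0,"rx":0,"ry":0,"rz":0,"hand":0},{"x":3,"y":0,"z":0,"rx":0,"ry":0,"rz":0,"hand":0},{"x":3,"y":0,"z":0,"rx":0,"ry":0,"rz":0,"hand":0},{"x":0,"y":0,"z":0,"rx":0,"ry":0,"rz":0,"hand":0}]'; python3 - <<'E'
from h import *
a=grab_frame("side")[180:320,260:420]; b=grab_frame("scene")[180:320,230:390]
f=lambda i:cv2.resize(i[:,:,::-1],None,fx=2.5,fy=2.5,interpolation=cv2.INTER_CUBIC)
cv2.imwrite("pics/push.png",np.hstack([f(a),f(b)]))
E
```

```text
clock: 3.92
eef_pos: [623.7, -46.7, 122.3]
tcp_rot: [3.142, -0.0, 0.32]
contact_force: [-1.9, -1.6, 0.6]
opening: -0.005
grasp_force: 1.0
clock: 4.42
eef_pos: [634.3, -43.0, 121.8]
tcp_rot: [-3.141, 0.001, 0.32]
contact_force: [-3.1, -1.6, -0.6]
opening: -0.002
grasp_force: 1.6
clock: 4.92
eef_pos: [644.2, -39.9, 122.6]
tcp_rot: [3.141, -0.002, 0.32]
contact_force: [-1.1, 0.1, 0.3]
opening: -0.002
grasp_force: 0.3
```

View pics/push.png

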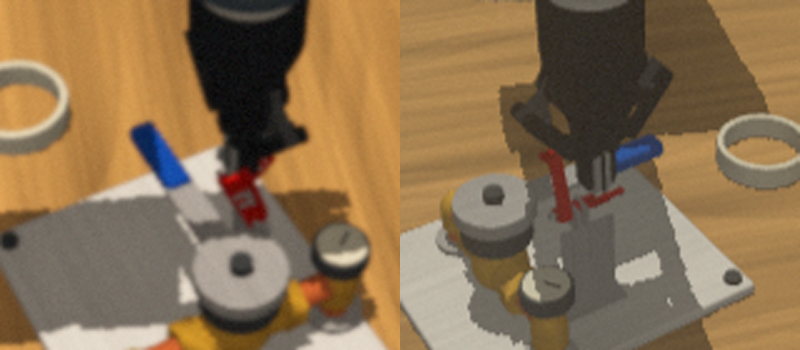

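The catch arm now stands upright at (560,185) in the right half, and the lever is still shut. I'll push on until the end stop is felt.

```bash
for i in 1; do python3 -m creep '[{"x":2,"y":0,"z":0,"rx":0,"ry":0,"rz":0,"hand":0},{"x":0,"y":0,"z":0,"rx":0,"ry":0,"rz":0,"hand":0}]'; done; python3 -m creep '[{"x":2,"y":0,"z":0,"rx":0,"ry":0,"rz":0,"hand":0},{"x":0,"y":0,"z":0,"rx":0,"ry":0,"rz":0,"hand":0}]'; python3 -m creep '[{"x":1.5,"y":0,"z":0,"rx":0,"ry":0,"rz":0,"hand":0},{"x":0,"y":0,"z":0,"rx":0,"ry":0,"rz":0,"hand":0},{"x":0,"y":0,"z":0,"rx":0,"ry":0,"rz":0,"hand":0}]'
```

```text
clock: 5.28
eef_pos: [645.3, -39.5, 122.3]
tcp_rot: [3.142, 0.0, 0.32]
contact_force: [-2.6, 0.5, 0.8]
opening: 0.003
grasp_force: 1.0
clock: 5.52
eef_pos: [647.2, -38.8, 122.3]
tcp_rot: [-3.142, -0.0, 0.32]
contact_force: [-2.4, -0.3, 1.3]
opening: -0.0
grasp_force: 0.9
clock: 5.9
eef_pos: [648.7, -38.3, 122.3]
tcp_rot: [3.142, -0.0, 0.32]
contact_force: [-1.7, -0.4, 0.0]
opening: 0.002
grasp_force: 0.6
```

```bash
python3 -m creep '[{"x":1.5,"y":0,"z":0,"rx":0,"ry":0,"rz":0,"hand":0},{"x":0,"y":0,"z":0,"rx":0,"ry":0,"rz":0,"hand":0}]'; python3 -m creep '[{"x":1.5,"y":0,"z":0,"rx":0,"ry":0,"rz":0,"hand":0},{"x":0,"y":0,"z":0,"rx":0,"ry":0,"rz":0,"hand":0}]'
```

```text
clock: 6.15
eef_pos: [650.1, -37.9, 122.3]
tcp_rot: [3.142, -0.0, 0.32]
contact_force: [-1.2, -0.1, 1.0]
opening: 0.001
grasp_force: 0.8
clock: 6.4
eef_pos: [651.6, -37.4, 122.3]
tcp_rot: [3.142, -0.0, 0.32]
contact_force: [-0.7, -0.8, 0.8]
opening: -0.003
grasp_force: 0.8
```

```bash
python3 -m creep '[{"x":1.5,"y":0,"z":0,"rx":0,"ry":0,"rz":0,"hand":0},{"x":1.5,"y":0,"z":0,"rx":0,"ry":0,"rz":0,"hand":0},{"x":0,"y":0,"z":0,"rx":0,"ry":0,"rz":0,"hand":0}]'; python3 -m creep '[{"x":-5,"y":0,"z":0,"rx":0,"ry":0,"rz":0,"hand":0},{"x":-5,"y":0,"z":-5,"rx":0,"ry":0,"rz":0,"hand":0},{"x":-10,"y":0,"z":-35,"rx":0,"ry":0,"rz":0,"hand":0},{"x":-20,"y":-40,"z":-35,"rx":0,"ry":0,"rz":0,"hand":60},{"x":0,"y":0,"z":0,"rx":0,"ry":0,"rz":-0.175,"hand":60},{"x":0,"y":0,"z":0,"rx":0,"ry":0,"rz":-0.175,"hand":60},{"x":0,"y":0,"z":0,"rx":0,"ry":0,"rz":-0.175,"hand":60},{"x":0,"y":0,"z":0,"rx":0,"ry":0,"rz":-0.175,"hand":60},{"x":0,"y":0,"z":0,"rx":0,"ry":0,"rz":-0.175,"hand":60},{"x":0,"y":0,"z":0,"rx":0,"ry":0,"rz":-0.175,"hand":60},{"x":0,"y":0,"z":0,"rx":0,"ry":0,"rz":-0.175,"hand":60},{"x":0,"y":0,"z":0,"rx":0,"ry":0,"rz":-0.175,"hand":60},{"x":0,"y":0,"z":0,"rx":0,"ry":0,"rz":-0.171,"hand":60},{"x":0,"y":0,"z":0,"rx":0,"ry":0,"rz":0,"hand":60}]'; python3 - <<'E'
from h import *
import rig
print(sense()["qpos"].round(2),[k for k in dir(rig) if "grip" in k.lower()], getattr(rig,"grip_depth",None))
p=sense()["eef_pos"]-[629.4,-119,0];print("X,Y",p[0]*.949+p[1]*.315,-.315*p[0]+.949*p[1])
a=grab_frame("side")[180:320,260:420]; b=grab_frame("scene")[180:320,230:390]
f=lambda i:cv2.resize(i[:,:,::-1],None,fx=2.5,fy=2.5,interpolation=cv2.INTER_CUBIC)
cv2.imwrite("pics/above.png",np.hstack([f(a),f(b)]))
E
```

```text
clock: 6.78
eef_pos: [653.6, -36.7, 122.3]
tcp_rot: [-3.141, 0.002, 0.32]
contact_force: [-4.8, -1.7, 3.1]
opening: -0.003
grasp_force: 2.8
clock: 8.52
eef_pos: [603.8, -11.1, 197.7]
tcp_rot: [3.141, 0.0, 1.89]
contact_force: [0.1, -0.0, 0.2]
opening: 0.704
grasp_force: 0.0
[-0.02  0.35  1.71  0.    1.07 -0.34] ['grip_depth'] 18.700000000000003
X,Y 9.698780901433913 110.4679190142451
```

View pics/above.png

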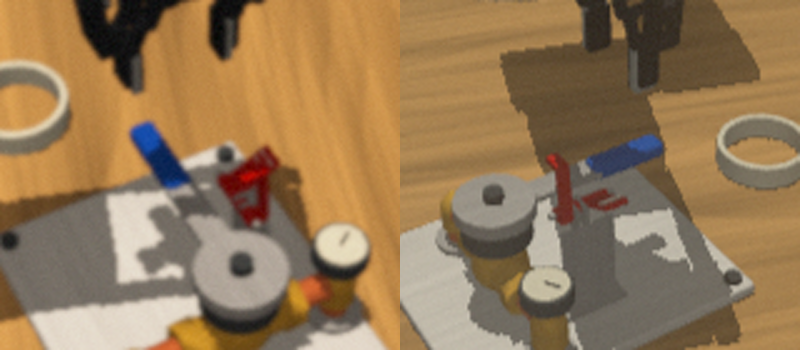

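The catch is fully back (its end stop gave about 5 N) and the lever is shut and free. I'll straddle the sleeve and grip it.

```bash
python3 -m creep '[{"x":8.5,"y":-9.7,"z":0,"rx":0,"ry":0,"rz":0,"hand":60},{"x":0,"y":0,"z":30,"rx":0,"ry":0,"rz":0,"hand":60},{"x":0,"y":0,"z":30,"rx":0,"ry":0,"rz":0,"hand":60},{"x":0,"y":0,"z":25,"rx":0,"ry":0,"rz":0,"hand":60},{"x":0,"y":0,"z":22,"rx":0,"ry":0,"rz":0,"hand":60},{"x":0,"y":0,"z":0,"rx":0,"ry":0,"rz":0,"hand":60}]' 25; python3 -m creep '[{"x":0,"y":0,"z":0,"rx":0,"ry":0,"rz":0,"hand":35},{"x":0,"y":0,"z":0,"rx":0,"ry":0,"rz":0,"hand":28},{"x":0,"y":0,"z":0,"rx":0,"ry":0,"rz":0,"hand":24},{"x":0,"y":0,"z":0,"rx":0,"ry":0,"rz":0,"hand":10},{"x":0,"y":0,"z":0,"rx":0,"ry":0,"rz":0,"hand":10},{"x":0,"y":0,"z":0,"rx":0,"ry":0,"rz":0,"hand":10}]' 25
```

```text
clock: 9.38
eef_pos: [589.9, -5.8, 88.9]
tcp_rot: [-3.138, -0.001, 1.89]
contact_force: [-0.7, 1.1, 0.7]
opening: 0.704
grasp_force: 0.0
clock: 10.12
eef_pos: [592.5, -6.0, 91.0]
tcp_rot: [3.14, 0.0, 1.891]
contact_force: [0.2, 0.2, 6.7]
opening: 0.227
grasp_force: 28.1
```

```bash
python3 -m creep '[{"x":-0.15,"y":-5.95,"z":0,"rx":0,"ry":0,"rz":-0.05,"hand":10},{"x":-0.15,"y":-5.95,"z":0,"rx":0,"ry":0,"rz":-0.05,"hand":10},{"x":-0.15,"y":-5.95,"z":0,"rx":0,"ry":0,"rz":-0.05,"hand":10},{"x":-0.15,"y":-5.95,"z":0,"rx":0,"ry":0,"rz":-0.05,"hand":10}]'; python3 -m creep '[{"x":-0.15,"y":-5.95,"z":0,"rx":0,"ry":0,"rz":-0.05,"hand":10},{"x":-0.15,"y":-5.95,"z":0,"rx":0,"ry":0,"rz":-0.05,"hand":10},{"x":-0.15,"y":-5.95,"z":0,"rx":0,"ry":0,"rz":-0.05,"hand":10},{"x":-0.15,"y":-5.95,"z":0,"rx":0,"ry":0,"rz":-0.05,"hand":10}]'
```

```text
clock: 10.62
eef_pos: [570.9, -15.5, 91.0]
tcp_rot: [3.14, 0.001, 2.092]
contact_force: [1.5, 2.2, 5.0]
opening: 0.228
grasp_force: 28.0
clock: 11.12
eef_pos: [551.6, -29.3, 91.0]
tcp_rot: [3.14, 0.001, 2.292]
contact_force: [1.4, 2.7, 5.6]
opening: 0.228
grasp_force: 28.1
```

```bash
cat > f.py <<'E'
from h import *
F=[];
for i in range(1):
    s=sense();F.append(s["contact_force"])
ph=s["tcp_rot"][2]-np.pi/2
d=s["eef_pos"]-np.array([629.4,-119,0])
print("tool",round(ph-.32,3),"pos angle",round(np.arctan2(-d[0],d[1])-.32,3),"r",round(np.hypot(*d[:2]),1),"pullN",round(F[0]@[np.cos(ph),np.sin(ph),0],1),"radial",round(F[0]@[-np.sin(ph),np.cos(ph),0],1),"mz",s["wrist_torque"].round(2),"clk",s["clock"])
E
python3 -m creep '[{"x":-0.15,"y":-5.95,"z":0,"rx":0,"ry":0,"rz":-0.05,"hand":10},{"x":-0.15,"y":-5.95,"z":0,"rx":0,"ry":0,"rz":-0.05,"hand":10},{"x":-0.15,"y":-5.95,"z":0,"rx":0,"ry":0,"rz":-0.05,"hand":10},{"x":-0.15,"y":-5.95,"z":0,"rx":0,"ry":0,"rz":-0.05,"hand":10},{"x":-0.15,"y":-5.95,"z":0,"rx":0,"ry":0,"rz":-0.05,"hand":10},{"x":-0.15,"y":-5.95,"z":0,"rx":0,"ry":0,"rz":-0.05,"hand":10},{"x":-0.15,"y":-5.95,"z":0,"rx":0,"ry":0,"rz":-0.05,"hand":10},{"x":-0.15,"y":-5.95,"z":0,"rx":0,"ry":0,"rz":-0.05,"hand":10},{"x":-0.15,"y":-5.95,"z":0,"rx":0,"ry":0,"rz":-0.05,"hand":10}]' | head -2; python3 f.py
```

```text
clock: 12.25
eef_pos: [520.5, -72.2, 91.0]
tool 0.851 pos angle 0.845 r 118.6 pullN 5.7 radial 0.9 mz [ 0.83 -0.18  0.03] clk 12.25
```

Tracking is clean, and the pull of 5.7 N is the spring alone. From here I take smaller steps and check the force each time.

```bash
S='{"x":-0.02,"y":-2.38,"z":0,"rx":0,"ry":0,"rz":-0.02,"hand":10}'; true
python3 -m creep '[{"x":-0.02,"y":-2.38,"z":0,"rx":0,"ry":0,"rz":-0.02,"hand":10},{"x":-0.02,"y":-2.38,"z":0,"rx":0,"ry":0,"rz":-0.02,"hand":10},{"x":-0.02,"y":-2.38,"z":0,"rx":0,"ry":0,"rz":-0.02,"hand":10}]' >/dev/null; python3 f.py
python3 -m creep '[{"x":-0.02,"y":-2.38,"z":0,"rx":0,"ry":0,"rz":-0.02,"hand":10},{"x":-0.02,"y":-2.38,"z":0,"rx":0,"ry":0,"rz":-0.02,"hand":10}]' >/dev/null; python3 f.py
python3 -m creep '[{"x":-0.01,"y":-1.79,"z":0,"rx":0,"ry":0,"rz":-0.015,"hand":10},{"x":0,"y":0,"z":0,"rx":0,"ry":0,"rz":0,"hand":10}]' >/dev/null; python3 f.py
```

```text
tool 0.91 pos angle 0.905 r 118.6 pullN 5.4 radial 0.7 mz [ 0.84 -0.15  0.  ] clk 12.625
tool 0.95 pos angle 0.945 r 118.5 pullN 5.9 radial 0.3 mz [ 0.87 -0.2  -0.02] clk 12.875
tool 0.965 pos angle 0.96 r 118.5 pullN 5.6 radial -0.8 mz [ 0.85 -0.17  0.04] clk 13.125
```

```bash
cat >> f.py <<'E'
import sys; sys.exit(F[0]@[np.cos(ph),np.sin(ph),0]>8)
E
python3 -m creep '[{"x":-0.01,"y":-1.79,"z":0,"rx":0,"ry":0,"rz":-0.015,"hand":10},{"x":-0.01,"y":-1.79,"z":0,"rx":0,"ry":0,"rz":-0.015,"hand":10}]' >/dev/null; python3 f.py &&
python3 -m creep '[{"x":-0.01,"y":-1.79,"z":0,"rx":0,"ry":0,"rz":-0.015,"hand":10},{"x":-0.01,"y":-1.79,"z":0,"rx":0,"ry":0,"rz":-0.015,"hand":10}]' >/dev/null && python3 f.py &&
python3 -m creep '[{"x":-0.01,"y":-1.79,"z":0,"rx":0,"ry":0,"rz":-0.015,"hand":10},{"x":-0.01,"y":-1.79,"z":0,"rx":0,"ry":0,"rz":-0.015,"hand":10}]' >/dev/null && python3 f.py &&
python3 -m creep '[{"x":-0.01,"y":-1.79,"z":0,"rx":0,"ry":0,"rz":-0.015,"hand":10},{"x":-0.01,"y":-1.79,"z":0,"rx":0,"ry":0,"rz":-0.015,"hand":10}]' >/dev/null && python3 f.py &&
python3 -m creep '[{"x":-0.01,"y":-1.79,"z":0,"rx":0,"ry":0,"rz":-0.015,"hand":10},{"x":-0.01,"y":-1.79,"z":0,"rx":0,"ry":0,"rz":-0.015,"hand":10}]' >/dev/null && python3 f.py &&
python3 -m creep '[{"x":-0.01,"y":-1.79,"z":0,"rx":0,"ry":0,"rz":-0.015,"hand":10},{"x":-0.01,"y":-1.79,"z":0,"rx":0,"ry":0,"rz":-0.015,"hand":10}]' >/dev/null && python3 f.py
```

```text
tool 0.995 pos angle 0.99 r 118.5 pullN 5.7 radial 0.5 mz [ 0.83 -0.16 -0.01] clk 13.375False
```

```bash
sed -i 's/sys.exit(\(.*\))$/sys.exit(int(\1))/' f.py; tail -1 f.py
python3 -m creep '[{"x":-0.01,"y":-1.79,"z":0,"rx":0,"ry":0,"rz":-0.015,"hand":10},{"x":-0.01,"y":-1.79,"z":0,"rx":0,"ry":0,"rz":-0.015,"hand":10}]' >/dev/null && python3 f.py &&
python3 -m creep '[{"x":-0.01,"y":-1.79,"z":0,"rx":0,"ry":0,"rz":-0.015,"hand":10},{"x":-0.01,"y":-1.79,"z":0,"rx":0,"ry":0,"rz":-0.015,"hand":10}]' >/dev/null && python3 f.py &&
python3 -m creep '[{"x":-0.01,"y":-1.79,"z":0,"rx":0,"ry":0,"rz":-0.015,"hand":10},{"x":-0.01,"y":-1.79,"z":0,"rx":0,"ry":0,"rz":-0.015,"hand":10}]' >/dev/null && python3 f.py &&
python3 -m creep '[{"x":-0.01,"y":-1.79,"z":0,"rx":0,"ry":0,"rz":-0.015,"hand":10},{"x":-0.01,"y":-1.79,"z":0,"rx":0,"ry":0,"rz":-0.015,"hand":10}]' >/dev/null && python3 f.py &&
python3 -m creep '[{"x":-0.01,"y":-1.79,"z":0,"rx":0,"ry":0,"rz":-0.015,"hand":10},{"x":-0.01,"y":-1.79,"z":0,"rx":0,"ry":0,"rz":-0.015,"hand":10}]' >/dev/null && python3 f.py
```

```text
import sys; sys.exit(int(F[0]@[np.cos(ph),np.sin(ph),0]>8))
tool 1.025 pos angle 1.02 r 118.5 pullN 6.6 radial 0.7 mz [ 0.94 -0.17  0.  ] clk 13.625
tool 1.055 pos angle 1.05 r 118.5 pullN 6.1 radial 0.3 mz [ 0.96 -0.24  0.03] clk 13.875
tool 1.085 pos angle 1.08 r 118.4 pullN 6.8 radial -0.6 mz [ 0.91 -0.18  0.01] clk 14.125
tool 1.115 pos angle 1.11 r 118.4 pullN 5.7 radial -0.4 mz [ 1.04 -0.26  0.06] clk 14.375
tool 1.145 pos angle 1.14 r 118.4 pullN 7.0 radial -0.6 mz [ 0.99 -0.2   0.02] clk 14.625
```

```bash
python3 -m creep '[{"x":-0.01,"y":-1.79,"z":0,"rx":0,"ry":0,"rz":-0.015,"hand":10},{"x":-0.01,"y":-1.79,"z":0,"rx":0,"ry":0,"rz":-0.015,"hand":10}]' >/dev/null && python3 f.py &&
python3 -m creep '[{"x":-0.01,"y":-1.79,"z":0,"rx":0,"ry":0,"rz":-0.015,"hand":10},{"x":-0.01,"y":-1.79,"z":0,"rx":0,"ry":0,"rz":-0.015,"hand":10}]' >/dev/null && python3 f.py &&
python3 -m creep '[{"x":-0.01,"y":-1.79,"z":0,"rx":0,"ry":0,"rz":-0.015,"hand":10},{"x":-0.01,"y":-1.79,"z":0,"rx":0,"ry":0,"rz":-0.015,"hand":10}]' >/dev/null && python3 f.py &&
python3 -m creep '[{"x":-0.01,"y":-1.79,"z":0,"rx":0,"ry":0,"rz":-0.015,"hand":10},{"x":-0.01,"y":-1.79,"z":0,"rx":0,"ry":0,"rz":-0.015,"hand":10}]' >/dev/null && python3 f.py &&
python3 -m creep '[{"x":-0.01,"y":-1.79,"z":0,"rx":0,"ry":0,"rz":-0.015,"hand":10},{"x":-0.01,"y":-1.79,"z":0,"rx":0,"ry":0,"rz":-0.015,"hand":10}]' >/dev/null && python3 f.py &&
python3 -m creep '[{"x":-0.01,"y":-1.79,"z":0,"rx":0,"ry":0,"rz":-0.015,"hand":10},{"x":-0.01,"y":-1.79,"z":0,"rx":0,"ry":0,"rz":-0.015,"hand":10}]' >/dev/null && python3 f.py
```

```text
tool 1.175 pos angle 1.17 r 118.4 pullN 5.8 radial -0.9 mz [ 1.02 -0.21  0.03] clk 14.875
tool 1.205 pos angle 1.2 r 118.4 pullN 7.1 radial -1.5 mz [ 1.05 -0.23  0.02] clk 15.125
tool 1.235 pos angle 1.23 r 118.4 pullN 6.4 radial -1.5 mz [ 1.09 -0.3   0.07] clk 15.375
tool -5.018 pos angle 1.26 r 118.4 pullN 7.4 radial -1.6 mz [ 1.13 -0.26  0.02] clk 15.625
tool -4.988 pos angle 1.29 r 118.4 pullN 7.2 radial -2.1 mz [ 1.13 -0.28  0.06] clk 15.875
tool -4.958 pos angle 1.321 r 118.3 pullN 7.1 radial -1.7 mz [ 1.14 -0.28  0.03] clk 16.125
```

```bash
python3 -m creep '[{"x":0,"y":-1.19,"z":0,"rx":0,"ry":0,"rz":-0.01,"hand":10},{"x":0,"y":0,"z":0,"rx":0,"ry":0,"rz":0,"hand":10}]' | tail -2 && python3 f.py &&
python3 -m creep '[{"x":0,"y":-1.19,"z":0,"rx":0,"ry":0,"rz":-0.01,"hand":10},{"x":0,"y":0,"z":0,"rx":0,"ry":0,"rz":0,"hand":10}]' >/dev/null && python3 f.py &&
python3 -m creep '[{"x":0,"y":-1.19,"z":0,"rx":0,"ry":0,"rz":-0.01,"hand":10},{"x":0,"y":0,"z":0,"rx":0,"ry":0,"rz":0,"hand":10}]' >/dev/null && python3 f.py &&
python3 -m creep '[{"x":0,"y":-1.19,"z":0,"rx":0,"ry":0,"rz":-0.01,"hand":10},{"x":0,"y":0,"z":0,"rx":0,"ry":0,"rz":0,"hand":10}]' >/dev/null && python3 f.py
python3 - <<'E'
from h import *
a=grab_frame("side")[180:320,260:420]; b=grab_frame("scene")[180:320,230:390]
f=lambda i:cv2.resize(i[:,:,::-1],None,fx=2.5,fy=2.5,interpolation=cv2.INTER_CUBIC)
cv2.imwrite("pics/open.png",np.hstack([f(a),f(b)]))
E
```

```text
opening: 0.229
grasp_force: 28.2
tool -4.949 pos angle 1.33 r 118.3 pullN 7.4 radial -2.7 mz [ 1.19 -0.28  0.12] clk 16.375
tool -4.939 pos angle 1.339 r 118.3 pullN 7.2 radial -2.8 mz [ 1.31 -0.25  0.02] clk 16.625
tool -4.929 pos angle 1.348 r 118.3 pullN 8.6 radial -2.5 mz [ 1.39 -0.28 -0.06] clk 16.875
```

View pics/open.png

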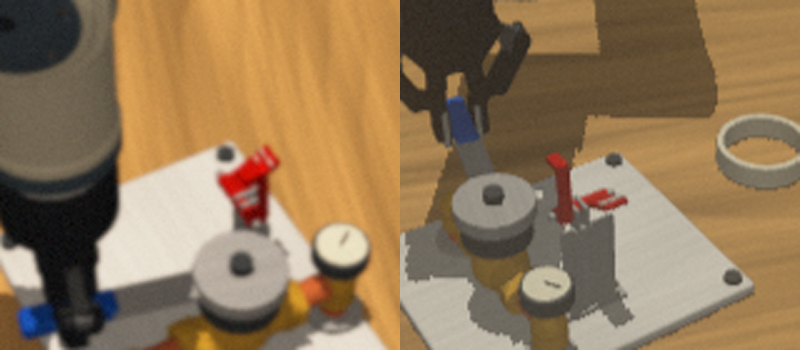

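The lever is held in the fingers at (460,120) in the right half, the catch is back, and the force is starting to rise at about 1.35 rad. I'll load it gently against the stop with pulls that don't turn the tool.

```bash
sed -i 's/>8)/>14)/' f.py
python3 -m creep '[{"x":0,"y":-1,"z":0,"rx":0,"ry":0,"rz":0,"hand":10},{"x":0,"y":0,"z":0,"rx":0,"ry":0,"rz":0,"hand":10}]' >/dev/null && python3 f.py &&
python3 -m creep '[{"x":0,"y":-1,"z":0,"rx":0,"ry":0,"rz":0,"hand":10},{"x":0,"y":0,"z":0,"rx":0,"ry":0,"rz":0,"hand":10}]' >/dev/null && python3 f.py &&
python3 -m creep '[{"x":0,"y":-1,"z":0,"rx":0,"ry":0,"rz":0,"hand":10},{"x":0,"y":0,"z":0,"rx":0,"ry":0,"rz":0,"hand":10}]' >/dev/null && python3 f.py &&
python3 -m creep '[{"x":0,"y":-1,"z":0,"rx":0,"ry":0,"rz":0,"hand":10},{"x":0,"y":0,"z":0,"rx":0,"ry":0,"rz":0,"hand":10}]' >/dev/null && python3 f.py
```

```text
tool -4.929 pos angle 1.353 r 118.3 pullN 11.3 radial -2.6 mz [ 1.82 -0.36  0.17] clk 17.225
tool -4.928 pos angle 1.358 r 118.3 pullN 13.9 radial -4.0 mz [ 2.22 -0.33  0.4 ] clk 17.475
tool -4.928 pos angle 1.364 r 118.4 pullN 15.6 radial -4.2 mz [ 2.54 -0.37  0.47] clk 17.725
```

```bash
python3 -m creep '[{"x":0,"y":0,"z":0,"rx":0,"ry":0,"rz":0,"hand":10},{"x":0,"y":0,"z":0,"rx":0,"ry":0,"rz":0,"hand":10},{"x":0,"y":0,"z":0,"rx":0,"ry":0,"rz":0,"hand":10},{"x":0,"y":0,"z":0,"rx":0,"ry":0,"rz":0,"hand":10}]' | tail -1; python3 f.py; python3 -c "
from rig import *
print(sign_off())"
```

```text
grasp_force: 29.1
tool -4.928 pos angle 1.364 r 118.4 pullN 16.0 radial -3.3 mz [ 2.59 -0.37  0.5 ] clk 18.225
the job is handed in; nothing more can be done
None
```

The job is handed in at 18.2 s of the 54 s allowed, with no verdict returned: the catch is flipped back to its end stop, and the fingers are holding the lever at about 1.35 rad against its flow stop with about 16 N of pull (roughly 9 N beyond the spring); the tape had not moved in the last picture, and the flask and screwdriver were never approached.

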